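Close a casting frame round a wax slab

ROBOT

A 6-joint arm with a two-finger parallel gripper is mounted at the origin on a cart in front of the work surface, level with it; the furniture and walls round the work are solid. World frame = base frame: x ahead of the robot, y to its left, z up, the work surface at z = 0. Lengths are in m, angles in degrees, forces in N, time in s.
With the tool pointing down it reaches from about 0.35 to 0.875 m from the base axis. Payload 4.2 kg.
Tool frame: the origin (TCP) lies on the centre line of the jaws, within the pads' length; the fingertips stand 19 mm ahead of it and the grasp point (between the pads) is the TCP; x points along the fingers, y is the direction in which the jaws open and shut, and the axes are right-handed (so a half turn about x gives the same grasp; the last joint's range is limited). The gripper opens to 87 mm and grips with 3 to 60 N. Pads are 19 mm wide; open, the fingers measure 117 mm over their backs; the gripper's body (75 mm by 190 mm) begins 51 mm behind the grasp point.
Start: joints at [86.15, 22.042, 0.453, 0, -68.411, -14.817], TCP at [0.2, 0.592, 0.242] pointing down, gripper open.
Joint ranges: [-179.83, 179.83], [-69.29, 118.12], [-61.27, 80.66], [-181.25, 117.63], [-171.15, -9.14], [-177.46, 177.46]. Speed limits (degrees/s): [159.86, 159.86, 180, 180, 180, 180].

INTERFACE

Orientations are given as a 3x3 rotation matrix whose columns are the frame's x, y, z axes.
In Python, from station import * gives the robot as it stands.
- The arm moves only by the shell command python3 -m creep 'ROWS'. ROWS is JSON, a list of rows, each a list of 5 numbers: the opening, from 0 (shut) to 1 (fully open), then the shift along the world's x, y, z in mm, then the turn about the world's z in rad. In form: [[jaw, x, y, z, turn], ...]. A call has exactly 8 rows; each row is the pose to reach, as a shift and turn from the pose measured when the call began; what a row does not reach only later rows make up. A row lasts 1/10 s, in which the tool goes at most 50 mm and 8.59 degrees, less where a joint would pass 70% of its speed; a pose out of reach is approached as far as the arm can. A call with a gripper value outside its range is refused whole. The fingers move at their own pace and stop on an object; the grip force is fixed at half the most. Time passes only in rows, so rows that repeat a pose let the fingers close, or fill a call up. It gives the time, the measured TCP pose, the force and the opening at its end, in the units of the state.
- sense(): the state, without advancing time (a new reading comes with each control period).
- capture(name): name is "side" or "top" or "wrist"; returns a dict with "image" (480x640x3 uint8, blue, green, red), "z_map" (480x640 float32, m along the optical axis (not along the pixel's ray), 0 where there is no reading), "mtx" (3x3 intrinsics, pixels), "eye" and "attitude" of the camera in the world. Camera axes: x right, y up, looking along -z (the intrinsics and any distortion apply to the point x, -y, -z); pixel columns grow to the right and rows downward; lengths in m; the calibration is good to about 2 mm. The wrist camera is an equidistant fisheye: a pixel r from the principal point sees the ray r / f radians off the axis. A picture is of the moment at which its call begins.
- finish_job(): hands the job in, once; it reports no verdict.
Trained networks look in a picture, given as the dict that the camera call returned (one of the last four; its "shot" number tells which), for a name from the list of things; names that differ only in an ending like _2 or _b are one class to them, and where a whole thing is asked for, a point or a joint stands for the part that bears it (a point fixed in the world has none). Each returns a list of dicts, best first, with "confidence" (0 to 1); they miss things now and then, are a little off and sometimes report something else, mostly with a low value. They report only what shows in the picture. A call takes as long as a camera call.
- look_for(picture, thing): "box" ([left, top, right, bottom] in pixels, round what is visible of it).
- mark_of(picture, thing): "centre" ([column, row] in pixels: a listed point, or the origin of a listed thing).
The state is a dict: "time_s": time; "joints": joint angles; "joint_velocities": joint speeds; "effort": joint torques, N m; "tcp_pos": TCP position; "ee_rot": TCP orientation; "wrist_force": force on the tool from outside, world axes, zero at the start; "moment": the same for the moment, N m; "gripper_width": opening from 0.0 (shut) to 1.0 (fully open).
Only numpy, scipy, OpenCV 4.12 (cv2) and the standard library are available. Lean on these libraries where they do the work, as an engineer would, in place of code of your own. Each camera call takes 0.05 s, during which the arm holds its last target.

TASK

Slide the ivory wax slab end-on into the open plywood casting frame until it is home against the back wall, then slide the loose plywood batten up so that it closes the frame's mouth, flush against the ends of both side walls and centred on them. Push both along the bench top without lifting or tipping them, and leave the tin, the cup and the small plaster blank standing where they are.

Things in the scene. Friction and masses are not known exactly. Their poses are not given: they have to be found in the camera images.
- casting_frame: Plywood casting frame fixed to the bench, a U seen from above: two side walls and a back wall, 15 mm thick and 40 mm high, no floor and no front. Its x axis points from the open mouth to the back wall (the way the slab goes in). The inside is 98 mm wide (y -49 to +49 mm) and 113 mm deep (x -56.5 to +56.5 mm), 128 mm wide outside. Origin: on the bench top in the middle of the inside; the mouth, where the side walls end, is at x = -56.5 mm.
- slab_center (a point): Ivory wax slab lying flat and loose on the bench, a plain rectangular block of about 0.3 kg: 83 mm along its x axis, 109 mm along its y axis, 25 mm high. Point: its centre, 12.5 mm above the bench. It goes into the frame lengthwise (its y axis along the frame's x axis, either way round); home is with its end against the back wall, so its centre is then 2 mm beyond the frame's origin, and its rear end lies about 4 mm inside the mouth.
- batten_center (a point): Loose plywood batten standing on the bench, a plain rectangular bar of about 0.15 kg with a small steel screw head near each end of its top: 30 mm thick along its x axis, 124 mm long along its y axis, 40 mm high. Point: its centre, 20 mm above the bench. Closing the frame, its long side lies against the ends of both side walls, its centre then at x = -71.5 mm, y = 0 in the frame; either long side may face inwards.
- tin_center (a point): Bystander: upright blue-grey round tin, 57 mm across, 72 mm high. Point: its centre, 36 mm above the bench.
- cup_center (a point): Bystander: small pink-stained open cup, 79 mm across at the rim, 63 mm high. Point: its centre, 31 mm above the bench.
- blank_center (a point): Bystander: small cast plaster blank, 48 x 48 mm along its x and y axes, 20 mm high. Point: its centre, 10 mm above the bench.

How it is judged:
By the outcome, as a careful person would: the job done as asked, in the order asked, and still so for the second after the job is handed in, with the robot touching nothing.
It also fails if it takes over 72 s, if anything falls off the work surface, if the arm or the gripper's body presses on something with over 40 N, if the wrist force passes 120 N, or if a joint passes its speed limit or range.

## Working session

There is one attempt and no reset: what is moved stays moved. The work goes in short steps, Python scripts to look and compute and a shell command to move; the robot and the scene stay as the last step left them, time stands still between calls to the robot, and variables do not carry over. Pictures are saved under pics/ and viewed, and the job is handed in when it is done.

```bash
mkdir -p pics; ls; cat > h.py <<'E'
import numpy as np, cv2
from station import *
def look(names=("top","side"),tag="a"):
    d={}
    for n in names:
        p=capture(n); d[n]=p
        cv2.imwrite(f"pics/{n}_{tag}.png",p["image"])
    return d
def ray(p,uv):
    K=np.array(p["mtx"]);x=(uv[0]-K[0,2])/K[0,0];y=(uv[1]-K[1,2])/K[1,1]
    return np.array(p["attitude"])@np.array([x,-y,-1.0])
def atz(p,uv,z):
    r=ray(p,uv);e=np.array(p["eye"]);return e+r*(z-e[2])/r[2]
def cloud(p):
    K=np.array(p["mtx"]);z=p["z_map"];v,u=np.mgrid[0:480,0:640]
    P=np.stack([(u-K[0,2])/K[0,0]*z,-(v-K[1,2])/K[1,1]*z,-z],-1)@np.array(p["attitude"]).T+np.array(p["eye"])
    P[z==0]=np.nan
    return P
E
python3 - <<'E'
from h import *
d=look()
s=sense();print(s["tcp_pos"],s["ee_rot"],s["time_s"])
for n in d:
    p=d[n];print(n,np.round(p["eye"],3),np.round(p["attitude"],3).tolist(),np.array(p["mtx"]).tolist(),[k for k in p])
zs=dict(casting_frame=0,slab_center=.0125,batten_center=.02,tin_center=.036,cup_center=.031,blank_center=.01)
for n in d:
  for t in zs:
    for m in mark_of(d[n],t)[:2]: print(n,t,m["confidence"],np.round(m["centre"],1),np.round(atz(d[n],m["centre"],zs[t]),3))
E
```

```text
pics
[0.1998523  0.59165265 0.24056903] [[-5.44001010e-04 -3.20241219e-01 -9.47335878e-01]
 [-1.89918303e-03 -9.47333979e-01  3.20241668e-01]
 [-9.99998049e-01  1.97337602e-03 -9.28460481e-05]] 0.1
top [0.361 0.05  1.573] [[0.016, 0.991, -0.13], [-1.0, 0.016, 0.0], [0.003, 0.13, 0.992]] [[588.3335015619056, 0.0, 314.31525727495966], [0.0, 588.3335015619056, 242.8013788073796], [0.0, 0.0, 1.0]] ['image', 'z_map', 'mtx', 'eye', 'attitude', 'shot']
side [0.035 0.044 1.051] [[-0.037, 0.885, -0.464], [-0.999, -0.039, 0.006], [-0.012, 0.463, 0.886]] [[495.559310535569, 0.0, 322.2264776064307], [0.0, 495.559310535569, 237.54457103286148], [0.0, 0.0, 1.0]] ['image', 'z_map', 'mtx', 'eye', 'attitude', 'shot']
top slab_center 0.71 [250.9 235.9] [0.581 0.219 0.012]
top batten_center 0.73 [230.1 284.7] [0.449 0.269 0.02 ]
top tin_center 0.59 [317.6 237.9] [0.575 0.041 0.036]
top cup_center 0.96 [173.7 239.6] [0.565 0.421 0.031]
top blank_center 0.8 [383.3 196.3] [ 0.696 -0.135  0.01 ]
side casting_frame 0.64 [491.7 259.4] [ 0.51  -0.355  0.   ]
side slab_center 0.9 [242.6 241. ] [0.577 0.225 0.012]
side batten_center 0.66 [218.9 291.2] [0.449 0.272 0.02 ]
side tin_center 0.84 [320.1 227.4] [0.593 0.041 0.036]
side cup_center 0.77 [157.7 245.7] [0.563 0.418 0.031]
side blank_center 0.87 [394.1 193.1] [ 0.696 -0.146  0.01 ]
```

View pics/top_a.png

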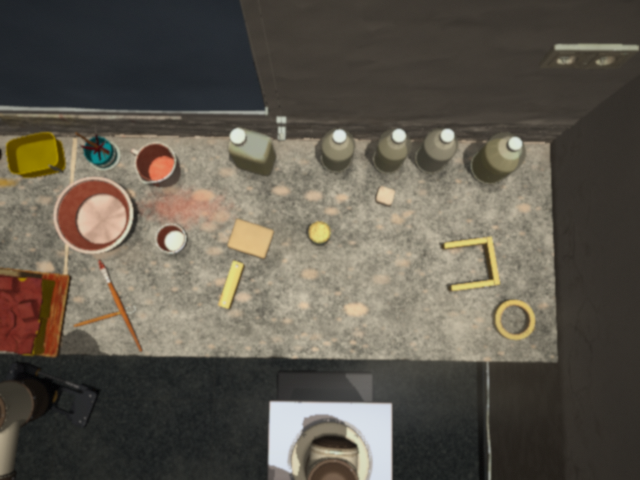

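View pics/side_a.png

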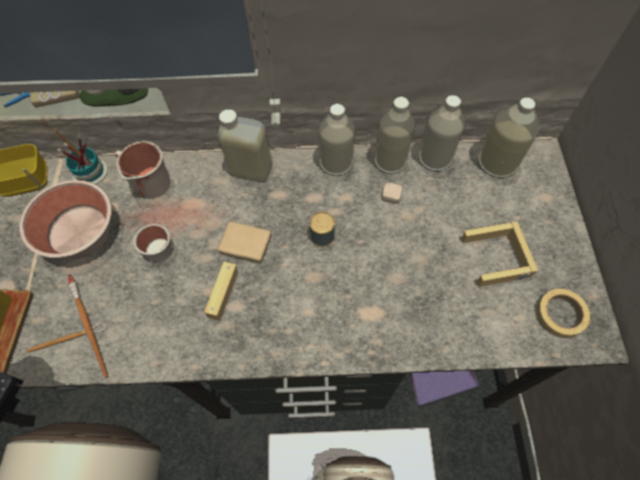

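```bash
cat >> h.py <<'E'
def fit(P,c,zlo,zhi,r):
    m=(P[...,2]>zlo)&(P[...,2]<zhi)&(np.hypot(P[...,0]-c[0],P[...,1]-c[1])<r)
    q=(P[m][:,:2]*1000).astype(np.float32)
    if len(q)<5: return None
    (cx,cy),(w,h),a=cv2.minAreaRect(q)
    if w<h: w,h,a=h,w,a+90   # a = dir of long axis, deg from +x
    a=(a+90)%180-90
    return len(q),np.round([cx,cy,w,h,a],1),np.round(np.nanmedian(P[m][:,2]),4)
E
python3 - <<'E'
from h import *
d=look(tag="b")
for n in d:
    P=cloud(d[n])
    for t,c,lo,hi,r in [("slab",(.58,.22),.015,.035,.085),("batten",(.449,.27),.028,.05,.08),("tin",(.58,.041),.06,.085,.05),("cup",(.565,.42),.05,.08,.06),("blank",(.696,-.14),.012,.03,.05),("frame",(.51,-.355),.03,.05,.11),("bench",(.5,-.1),-.02,.02,.05)]:
        print(n,t,fit(P,c,lo,hi,r))
    p=d[n]
    for k,(u,v,w,h) in dict(top=dict(a=(200,200,150,120),f=(430,220,100,80)),side=dict(a=(190,205,160,120),f=(450,210,100,80)))[n].items():
        cv2.imwrite(f"pics/{n}_{k}_z.png",cv2.resize(p["image"][v:v+h,u:u+w],None,fx=5,fy=5,interpolation=cv2.INTER_CUBIC))
E
```

```text
top slab (1216, array([556.8, 225.4, 121.7, 108. , -15.9]), np.float64(0.0234))
top batten (564, array([450.8, 265.7, 123.5,  31.4, -17.1]), np.float64(0.0395))
top tin (381, array([587.3,  36.4,  56.1,  54.3,   1.1]), np.float64(0.069))
top cup (228, array([564.5, 422.5,  79.1,  76.4,  47.1]), np.float64(0.0595))
top blank (271, array([ 697.9, -139.2,   46.6,   45.8,  -16.1]), np.float64(0.0187))
top frame (821, array([ 515.9, -363.2,  130.3,  130.3,    7.7]), np.float64(0.0393))
top bench (1082, array([499.5, -99.2,  98.4,  98.1,  45.3]), np.float64(-0.0008))
side slab (1486, array([556.5, 225.4, 120.3, 109.1, -17.5]), np.float64(0.0248))
side batten (817, array([449.6, 265.1, 124.3,  31.8, -16.1]), np.float64(0.0408))
side tin (493, array([586.8,  36.3,  57.7,  54.5,  -2.3]), np.float64(0.0702))
side cup (370, array([563.9, 421.5,  79. ,  77.1,  67. ]), np.float64(0.0608))
side blank (301, array([ 697. , -140.1,   48.6,   45.8,  -16. ]), np.float64(0.0202))
side frame (1182, array([ 514.9, -364. ,  131.5,  130.5,    7.9]), np.float64(0.04))
side bench (1339, array([ 499.4, -100.2,   98.8,   97.3,  -82. ]), np.float64(0.0007))
```

```bash
python3 - <<'E'
from h import *
d=look(tag="c")
for n in d:
    P=cloud(d[n])
    for r in (.075,.072): 
        Q=P.copy();Q[(Q[...,2]>.032)]=np.nan
        m=(Q[...,0]-.449)*np.sin(np.radians(73))*0
        # drop batten neighbourhood
        a=np.radians(-16.5);dx=Q[...,0]-.4502;dy=Q[...,1]-.2654
        l=dx*np.cos(a)+dy*np.sin(a);w=-dx*np.sin(a)+dy*np.cos(a)
        Q[(abs(l)<.068)&(abs(w)<.022)]=np.nan
        print(n,fit(Q,(.58,.222),.015,.035,r))
E
```

```text
top (1211, array([575. , 220.4, 108.9,  82.6,  72.2]), np.float64(0.0233))
top (1211, array([575. , 220.4, 108.9,  82.6,  72.2]), np.float64(0.0233))
side (1472, array([573.6, 220.1, 110.6,  83.8,  73.5]), np.float64(0.0248))
side (1472, array([573.6, 220.1, 110.6,  83.8,  73.5]), np.float64(0.0248))
```

View pics/side_a_z.png

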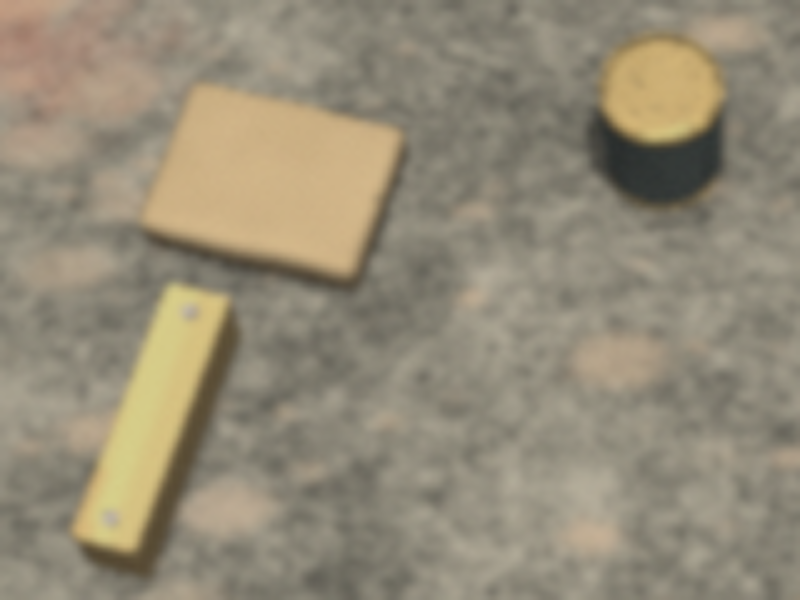

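View pics/side_f_z.png

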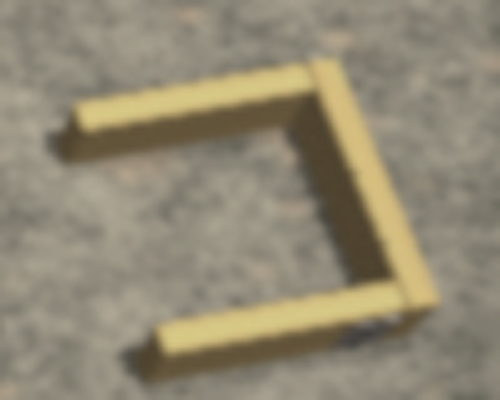

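```bash
python3 -m creep '[[0.52,35,-26,0,-0.13],[0.52,70,-52,0,-0.27],[0.52,105,-78,0,-0.41],[0.52,145,-108,0,-0.55],[0.52,185,-138,0,-0.69],[0.52,225,-168,0,-0.83],[0.52,265,-198,0,-0.97],[0.52,300,-224,0,-1.1]]'
```

```text
time_s: 1.7
tcp_pos: [0.5017, 0.3664, 0.2418]
ee_rot: [[0.0, -0.99, -0.138], [0.0, -0.138, 0.99], [-1.0, -0.0, 0.0]]
wrist_force: [-0.0, 0.6, -0.2]
gripper_width: 0.528
```

```bash
python3 -m creep '[[0.52,30,-22,0,-0.13],[0.52,60,-44,-10,-0.26],[0.52,85,-62,-40,-0.37],[0.52,96,-70,-80,-0.438],[0.52,96,-70,-120,-0.438],[0.52,96,-70,-160,-0.438],[0.52,96,-70,-195,-0.438],[0.52,96,-70,-212,-0.438]]'
python3 - <<'E'
from h import *
d=look(("top","side","wrist"),tag="d")
print(sense()["tcp_pos"],sense()["ee_rot"])
E
```

```text
time_s: 2.5
tcp_pos: [0.596, 0.295, 0.0258]
ee_rot: [[-0.005, -0.955, 0.296], [-0.003, 0.296, 0.955], [-1.0, 0.003, -0.005]]
wrist_force: [-0.7, -0.3, 0.5]
gripper_width: 0.519
[0.5972991  0.29596097 0.0285621 ] [[-1.53971723e-03 -9.55639408e-01  2.94535146e-01]
 [-1.91881281e-03  2.94537776e-01  9.55637911e-01]
 [-9.99996974e-01  9.06254350e-04 -2.28719803e-03]]
```

View pics/side_d.png

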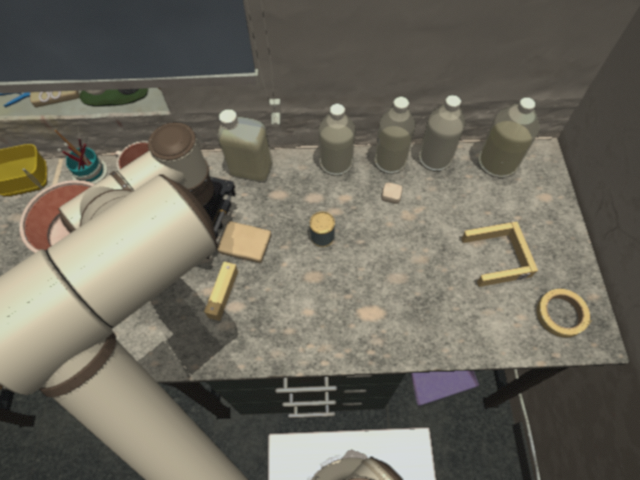

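View pics/wrist_d.png

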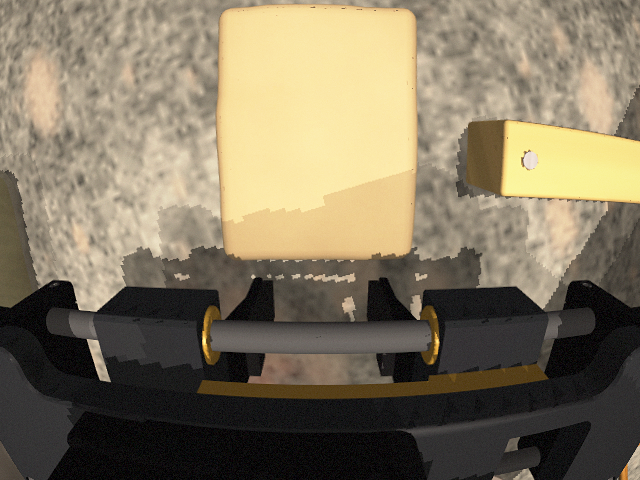

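```bash
python3 -m creep '[[0.52,-3,-9,0,0],[0.52,-6,-20,0,0],[0.52,-10,-32,0,0],[0.52,-14,-45,0,0],[0.52,-18,-59,0,0],[0.52,-22,-73,0,0],[0.52,-26,-85,0,0],[0.52,-28,-92,0,0]]'
python3 - <<'E'
from h import *
d=look(("wrist",),tag="e");print(sense()["tcp_pos"],d["wrist"]["mtx"],d["wrist"]["eye"])
E
```

```text
time_s: 3.45
tcp_pos: [0.5701, 0.2035, 0.0298]
ee_rot: [[0.002, -0.956, 0.295], [-0.0, 0.295, 0.956], [-1.0, -0.001, 0.0]]
wrist_force: [1.6, 5.6, 4.7]
gripper_width: 0.519
[0.56935652 0.20245881 0.02946914] [[371.64829954   0.         320.27512184]
 [  0.         371.64829954 239.92275779]
 [  0.           0.           1.        ]] [0.5480538  0.13072173 0.17368677]
```

View pics/wrist_e.png

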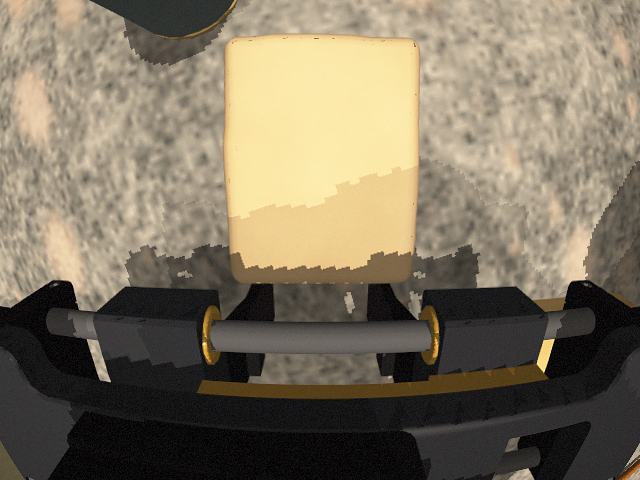

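```bash
python3 -m creep '[[0.62,6,19,0,0],[0.62,7,22,35,0],[0.62,8,22,80,0],[0.62,25,10,85,-0.14],[0.62,45,-15,85,-0.28],[0.62,62,-40,85,-0.42],[0.62,62,-60,85,-0.56],[0.62,62,-70,85,-0.7]]'
python3 -m creep '[[0.62,0,0,0,-0.14],[0.62,0,0,0,-0.28],[0.62,0,0,0,-0.42],[0.62,0,0,0,-0.44],[0.62,0,0,0,-0.44],[0.62,0,0,0,-0.44],[0.62,0,0,0,-0.44],[0.62,0,0,0,-0.44]]'
python3 - <<'E'
from h import *
d=look(("wrist",),tag="f");s=sense();print(s["tcp_pos"],s["joints"],np.degrees(np.arctan2(s["ee_rot"][1][1],s["ee_rot"][0][1])))
E
```

```text
time_s: 4.3
tcp_pos: [0.629, 0.1287, 0.1121]
ee_rot: [[-0.009, -0.533, 0.846], [-0.004, 0.846, 0.533], [-1.0, 0.001, -0.01]]
wrist_force: [0.4, 0.7, 0.9]
gripper_width: 0.623
time_s: 5.1
tcp_pos: [0.6288, 0.1287, 0.1121]
ee_rot: [[-0.01, -0.123, 0.992], [-0.0, 0.992, 0.123], [-1.0, 0.001, -0.01]]
wrist_force: [-1.1, 0.3, -0.3]
gripper_width: 0.618
[0.62887437 0.12873343 0.11211559] [  25.86993275   30.21865035   -5.876132     -0.30235371  -54.42935527
 -108.66273056] 97.02987661807302
```

View pics/wrist_f.png

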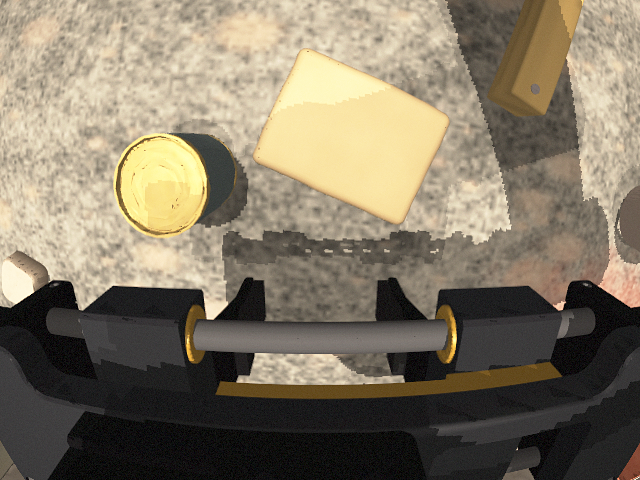

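```bash
python3 -m creep '[[0.62,4,4,-25,0.012],[0.62,4,4,-50,0.012],[0.62,4,4,-68,0.012],[0.62,4,4,-76,0.012],[0.62,4,4,-80,0.012],[0.62,4,4,-82,0.012],[0.62,-2,3,-82,0.012],[0.62,-8,2,-82,0.012]]'
python3 -m creep '[[0.62,-8,-1,0,0],[0.62,-16,-2,0,0],[0.62,-24,-3,0,0],[0.62,-32,-4,0,0],[0.62,-40,-5,0,0],[0.62,-48,-7,0,0],[0.62,-56,-8,0,0],[0.62,-62,-9,0,0]]'
python3 - <<'E'
from h import *
d=look(("wrist",),tag="g");s=sense();print(s["tcp_pos"],np.degrees(np.arctan2(s["ee_rot"][1][1],s["ee_rot"][0][1])))
E
```

```text
time_s: 5.95
tcp_pos: [0.6209, 0.1308, 0.031]
ee_rot: [[-0.009, -0.134, 0.991], [0.0, 0.991, 0.134], [-1.0, 0.002, -0.009]]
wrist_force: [0.2, 0.4, 0.7]
gripper_width: 0.623
time_s: 6.75
tcp_pos: [0.5583, 0.1219, 0.0312]
ee_rot: [[-0.008, -0.134, 0.991], [0.001, 0.991, 0.134], [-1.0, 0.002, -0.008]]
wrist_force: [3.5, 2.0, 2.3]
gripper_width: 0.622
[0.55724084 0.12149865 0.03099294] 97.71186962565359
```

View pics/wrist_g.png

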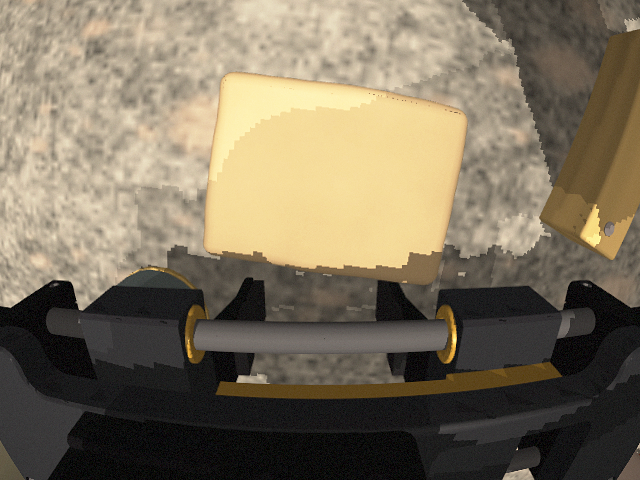

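```bash
python3 -m creep '[[0.62,-7,-1,0,0],[0.62,-14,-2,0,0],[0.62,-22,-3,0,0],[0.62,-30,-4,0,0],[0.62,-38,-5,0,0],[0.62,-46,-6,0,0],[0.62,-52,-7,0,0],[0.62,-55,-7.5,0,0]]'
python3 - <<'E'
from h import *
d=look(("wrist",),tag="h");s=sense();print(s["tcp_pos"],np.degrees(np.arctan2(s["ee_rot"][1][1],s["ee_rot"][0][1])))
E
```

```text
time_s: 7.6
tcp_pos: [0.5013, 0.1137, 0.031]
ee_rot: [[-0.011, -0.134, 0.991], [-0.0, 0.991, 0.134], [-1.0, 0.001, -0.011]]
wrist_force: [2.2, -0.4, 2.1]
gripper_width: 0.62
[0.50097187 0.11365904 0.03092101] 97.70866613688739
```

View pics/wrist_h.png

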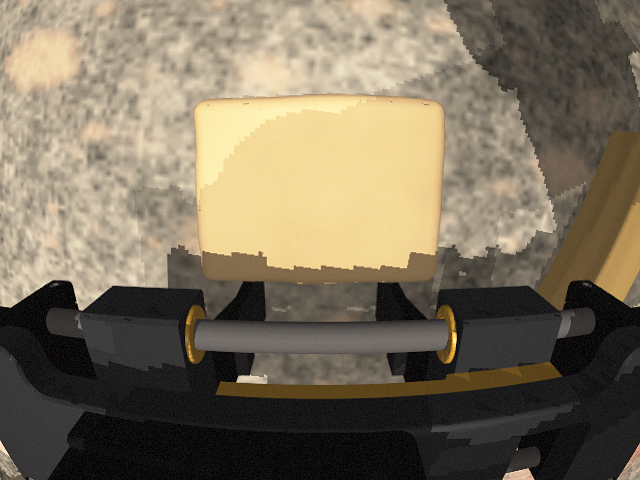

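```bash
python3 -m creep '[[0.62,10,1,5,0],[0.62,18,2,30,0],[0.62,18,10,60,0.14],[0.62,5,30,60,0.28],[0.62,-20,55,60,0.42],[0.62,-45,68,60,0.56],[0.62,-61,72,60,0.7],[0.62,-61,72,60,0.84]]'
python3 -m creep '[[0.52,0,0,0,0.14],[0.52,0,0,0,0.28],[0.52,0,0,0,0.42],[0.52,0,0,0,0.56],[0.52,0,0,0,0.7],[0.52,0,0,0,0.73],[0.52,0,0,0,0.73],[0.52,0,0,0,0.73]]'
python3 - <<'E'
from h import *
d=look(("wrist","side"),tag="i");s=sense();print(s["tcp_pos"],s["joints"],np.degrees(np.arctan2(s["ee_rot"][1][1],s["ee_rot"][0][1])))
P=cloud(d["side"]);Q=P.copy()
a=np.radians(-16.5);dx=Q[...,0]-.4502;dy=Q[...,1]-.2654
Q[(abs(dx*np.cos(a)+dy*np.sin(a))<.07)&(abs(-dx*np.sin(a)+dy*np.cos(a))<.022)]=np.nan
print(fit(Q,(.45,.107),.015,.032,.08))
E
```

```text
time_s: 8.45
tcp_pos: [0.4372, 0.185, 0.0904]
ee_rot: [[-0.012, -0.831, 0.556], [-0.012, 0.556, 0.831], [-1.0, 0.003, -0.016]]
wrist_force: [-0.2, 0.7, 0.5]
gripper_width: 0.621
time_s: 9.25
tcp_pos: [0.437, 0.1846, 0.0902]
ee_rot: [[-0.002, -0.99, -0.138], [-0.017, -0.138, 0.99], [-1.0, 0.005, -0.017]]
wrist_force: [0.6, -0.1, 0.2]
gripper_width: 0.521
[0.43708146 0.18478864 0.09032178] [ 43.01445365  18.00494024 -31.73658718   0.99653382 -40.993937
 -35.78752567] -172.01856761413268
(689, array([451.6,  86.8,  83.1,  69.7,   7.7]), np.float64(0.0248))
```

View pics/wrist_i.png

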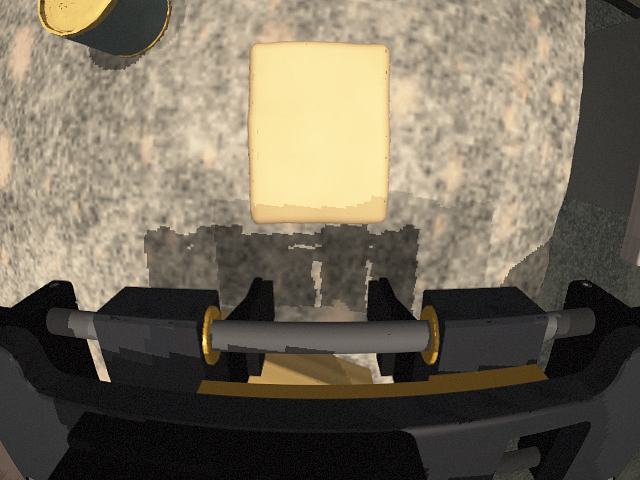

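View pics/side_i.png

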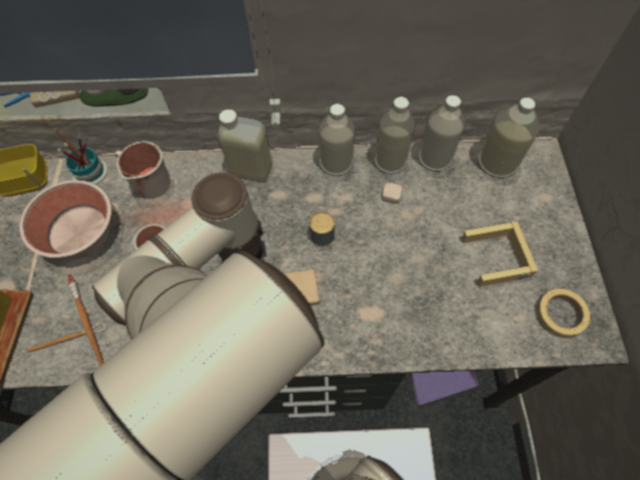

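```bash
python3 -m creep '[[0.52,3,-1,-20,0],[0.52,3,-1,-38,0],[0.52,3,-1,-50,0],[0.52,3,-1,-57,0],[0.52,3,-1,-60,0],[0.52,4,-6,-60,0],[0.52,5,-12,-60,0],[0.52,6,-20,-60,0]]'
python3 -m creep '[[0.52,1.5,-12,0,0],[0.52,3.5,-25,0,0],[0.52,5.5,-40,0,0],[0.52,7.5,-55,0,0],[0.52,9.5,-70,0,0],[0.52,11.5,-85,0,0],[0.52,13.5,-98,0,0],[0.52,15,-109,0,0]]'
python3 - <<'E'
from h import *
d=look(("wrist","side"),tag="j");s=sense();print(s["tcp_pos"],np.degrees(np.arctan2(s["ee_rot"][1][1],s["ee_rot"][0][1])))
E
```

```text
time_s: 10.15
tcp_pos: [0.4437, 0.165, 0.0309]
ee_rot: [[0.0, -0.99, -0.139], [-0.015, -0.139, 0.99], [-1.0, 0.002, -0.015]]
wrist_force: [-0.1, 1.5, -0.7]
gripper_width: 0.521
time_s: 10.95
tcp_pos: [0.4593, 0.055, 0.0313]
ee_rot: [[0.002, -0.99, -0.138], [-0.015, -0.138, 0.99], [-1.0, 0.001, -0.015]]
wrist_force: [-0.3, 4.4, 3.6]
gripper_width: 0.521
[0.45808605 0.05405483 0.03077211] -172.14210911537802
```

View pics/wrist_j.png

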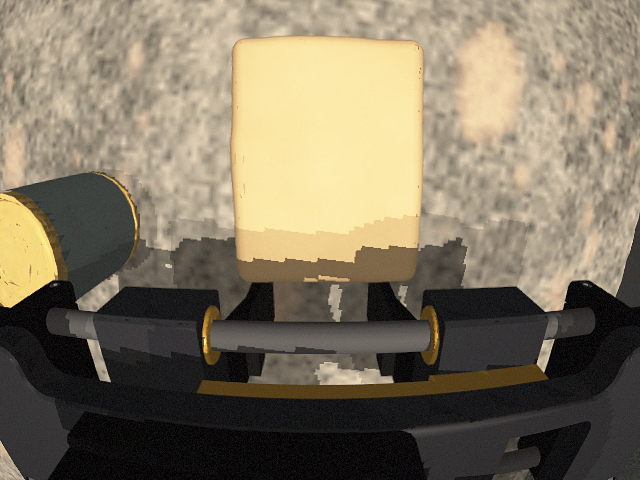

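```bash
python3 -m creep '[[0.52,1.5,-12,0,0],[0.52,3.5,-26,0,0],[0.52,5.5,-41,0,0],[0.52,7.5,-56,0,0],[0.52,9.5,-71,0,0],[0.52,12,-86,0,0],[0.52,14,-99,0,0],[0.52,15,-110,0,0]]'
python3 -m creep '[[0.52,1.5,-12,0,0],[0.52,3.5,-26,0,0],[0.52,5.5,-41,0,0],[0.52,7.5,-56,0,0],[0.52,9.5,-71,0,0],[0.52,12,-84,0,0],[0.52,13.5,-95,0,0],[0.52,14,-100,0,0]]'
python3 - <<'E'
from h import *
d=look(("wrist","side","top"),tag="k");s=sense();print(s["tcp_pos"],np.degrees(np.arctan2(s["ee_rot"][1][1],s["ee_rot"][0][1])))
for n in("side","top"):
    P=cloud(d[n]);print(n,fit(P,(.494,-.22),.015,.032,.078),fit(P,(.515,-.363),.033,.048,.11))
E
```

```text
time_s: 11.85
tcp_pos: [0.4731, -0.0566, 0.0307]
ee_rot: [[-0.002, -0.991, -0.137], [-0.016, -0.137, 0.99], [-1.0, 0.004, -0.016]]
wrist_force: [-0.8, 3.5, 2.2]
gripper_width: 0.521
time_s: 12.65
tcp_pos: [0.4871, -0.1576, 0.0307]
ee_rot: [[-0.002, -0.991, -0.136], [-0.016, -0.136, 0.991], [-1.0, 0.004, -0.016]]
wrist_force: [-0.6, 4.7, 2.9]
gripper_width: 0.519
[ 0.48674973 -0.15724368  0.03042975] -172.1628268584995
side (623, array([ 498.1, -246.8,   83.7,   59.7,    7.6]), np.float64(0.0244)) (1097, array([ 514.1, -364.9,  131.3,  130.3,    8.4]), np.float64(0.0403))
top (332, array([ 485.8, -260.4,  102.6,   53.7,  -31.7]), np.float64(0.0232)) (781, array([ 515.5, -364.4,  130.7,  129.3,  -81. ]), np.float64(0.0392))
```

View pics/wrist_k.png

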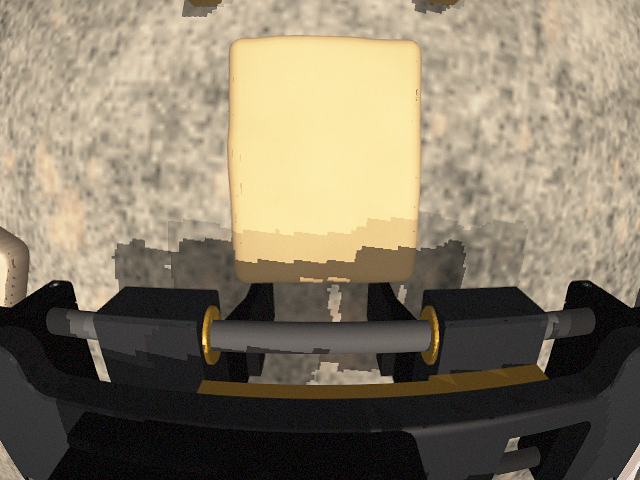

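View pics/side_k.png

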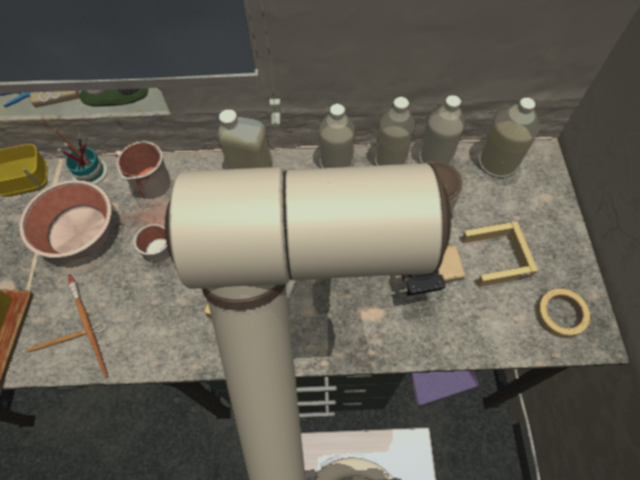

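```bash
python3 -m creep '[[0.52,2.5,-12,0,0],[0.52,4.5,-25,0,0],[0.52,6.5,-39,0,0],[0.52,8.5,-53,0,0],[0.52,10.5,-67,0,0],[0.52,12.5,-81,0,0],[0.52,14.5,-94,0,0],[0.52,16,-105,0,0]]'
python3 - <<'E'
from h import *
d=look(("wrist","side"),tag="l");s=sense();print(s["tcp_pos"],np.degrees(np.arctan2(s["ee_rot"][1][1],s["ee_rot"][0][1])))
E
```

```text
time_s: 13.6
tcp_pos: [0.5027, -0.2635, 0.0303]
ee_rot: [[-0.003, -0.991, -0.136], [-0.017, -0.136, 0.991], [-1.0, 0.005, -0.016]]
wrist_force: [-1.2, 4.8, 2.4]
gripper_width: 0.52
[ 0.5032027  -0.26414817  0.03034852] -172.24768119462072
```

View pics/wrist_l.png

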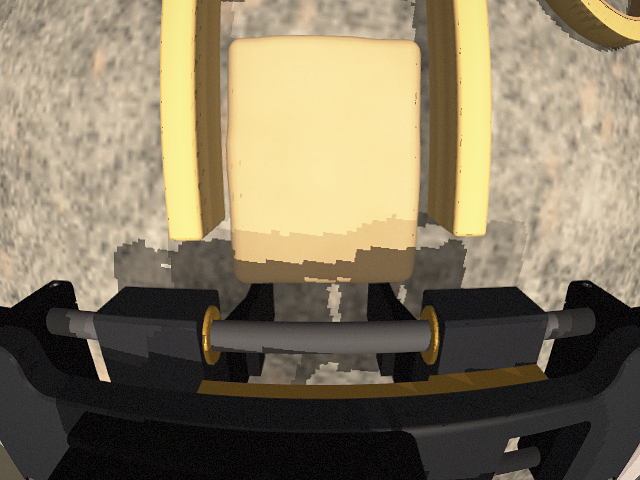

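```bash
python3 -m creep '[[0.52,0.5,-5,0,0],[0.52,1.5,-11,0,0],[0.52,2.5,-17,0,0],[0.52,3,-22,0,0],[0.52,3.5,-25,0,0],[0.52,3.5,-27,0,0],[0.52,4,-28,0,0],[0.52,4,-29,0,0]]'
python3 -m creep '[[0.52,0,-0.5,0,0],[0.52,0,-1,0,0],[0.52,0,-1.5,0,0],[0.52,0,-2,0,0],[0.52,0,-2.5,0,0],[0.52,0,-3,0,0],[0.52,0,-3,0,0],[0.52,0,-3,0,0]]'
python3 - <<'E'
from h import *
d=look(("wrist","side"),tag="m");s=sense();print(s["tcp_pos"],s["wrist_force"],np.degrees(np.arctan2(s["ee_rot"][1][1],s["ee_rot"][0][1])))
E
```

```text
time_s: 14.5
tcp_pos: [0.5071, -0.2931, 0.0302]
ee_rot: [[-0.002, -0.991, -0.135], [-0.017, -0.135, 0.991], [-1.0, 0.004, -0.017]]
wrist_force: [-0.3, 3.5, -0.5]
gripper_width: 0.516
time_s: 15.3
tcp_pos: [0.5067, -0.2936, 0.0303]
ee_rot: [[-0.003, -0.991, -0.136], [-0.015, -0.136, 0.991], [-1.0, 0.005, -0.014]]
wrist_force: [-0.5, 13.4, 4.9]
gripper_width: 0.518
[ 0.50665484 -0.29361765  0.03023064] [-0.98910742 13.56840905  4.52773468] -172.18573241054958
```

View pics/wrist_m.png

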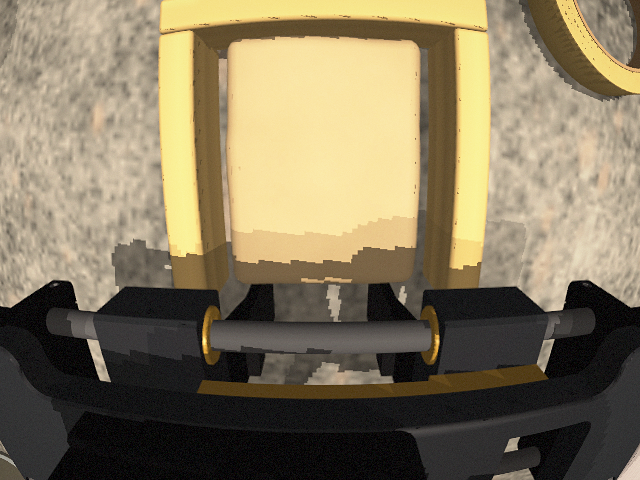

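```bash
python3 -m creep '[[0.52,-1,12,0,0],[0.52,-3,30,10,0],[0.52,-4,40,50,0],[0.52,-5,60,90,0],[0.95,-10,100,100,0],[0.95,-15,145,100,0],[0.95,-20,190,100,0],[0.95,-25,235,100,0]]'
python3 -m creep '[[0.95,-5,45,0,0],[0.95,-10,90,0,-0.01],[0.95,-15,135,0,-0.02],[0.95,-20,180,0,-0.03],[0.95,-25,225,0,-0.033],[0.95,-30,270,0,-0.033],[0.95,-35,315,0,-0.033],[0.95,-38,350,0,-0.033]]'
python3 - <<'E'
from h import *
d=look(("side","top","wrist"),tag="n");s=sense();print(s["tcp_pos"],s["wrist_force"],np.degrees(np.arctan2(s["ee_rot"][1][1],s["ee_rot"][0][1])))
for n in("side","top"):
    P=cloud(d[n]);print(n,fit(P,(.515,-.356),.018,.031,.07),fit(P,(.515,-.363),.033,.048,.11))
    for t,c,lo,hi,r in [("tin",(.587,.036),.06,.085,.05),("cup",(.565,.42),.05,.08,.06),("blank",(.696,-.14),.012,.03,.05)]: print(t,fit(P,c,lo,hi,r))
E
```

```text
time_s: 16.2
tcp_pos: [0.4817, -0.0572, 0.1309]
ee_rot: [[-0.001, -0.991, -0.136], [-0.015, -0.136, 0.991], [-1.0, 0.003, -0.015]]
wrist_force: [0.9, 0.3, 0.4]
gripper_width: 0.799
time_s: 17.0
tcp_pos: [0.4436, 0.2955, 0.1313]
ee_rot: [[0.001, -0.994, -0.105], [-0.014, -0.105, 0.994], [-1.0, 0.0, -0.014]]
wrist_force: [0.9, -0.7, -0.2]
gripper_width: 0.951
[0.4437253  0.29478264 0.13087244] [-0.0606148   0.55608125  0.41160853] -173.89577128029876
side (1740, array([ 507.3, -361.1,  116.2,  112.9,    8.3]), np.float64(0.0245)) (1099, array([ 514.2, -364.5,  130.7,  130.6,  -81.7]), np.float64(0.0402))
tin (487, array([586.2,  35.9,  57.4,  56.6,  27.7]), np.float64(0.0702))
cup (59, array([534.4, 431.6,  48.7,  13.4,  68.8]), np.float64(0.0625))
blank (302, array([ 696.7, -140.2,   46.5,   46.4,  -17.2]), np.float64(0.0201))
top (1206, array([ 508. , -360.6,  113.3,  112.3,    8.9]), np.float64(0.0236)) (781, array([ 515.7, -364.2,  131.4,  129.9,  -81. ]), np.float64(0.0392))
tin (382, array([586.9,  36.4,  57. ,  54.3,   1. ]), np.float64(0.0689))
cup (218, array([564.5, 422.4,  77.6,  76.4,  47.2]), np.float64(0.0604))
blank (264, array([ 697.8, -139.3,   44.9,   44.5,  -14.8]), np.float64(0.0189))
```

View pics/side_n.png

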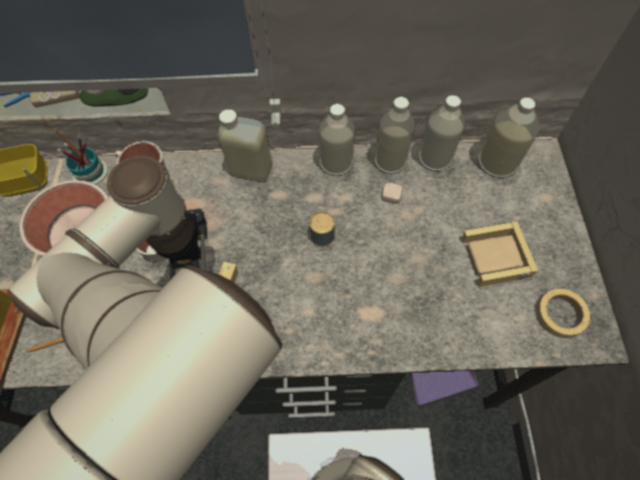

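View pics/wrist_n.png

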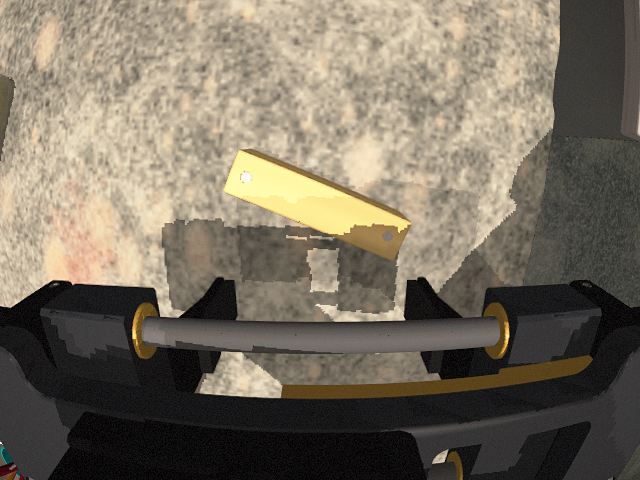

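```bash
python3 -m creep '[[0.95,0,20,-10,0],[0.95,0,29,-30,0],[0.95,0,29,-55,0],[0.95,0,29,-75,0],[0.95,0,29,-88,0],[0.95,0,29,-95,0],[0.95,0,29,-99,0],[0.95,0,29,-101,0]]'
python3 -m creep '[[0.95,0.5,-7,0,0],[0.95,1.5,-15,0,0],[0.95,2.5,-23,0,0],[0.95,3,-31,0,0],[0.95,4,-40,0,0],[0.95,5,-49,0,0],[0.95,6,-58,0,0],[0.95,7,-66,0,0]]'
python3 - <<'E'
from h import *
d=look(("wrist",),tag="o");s=sense();print(s["tcp_pos"],np.degrees(np.arctan2(s["ee_rot"][1][1],s["ee_rot"][0][1])))
E
```

```text
time_s: 17.95
tcp_pos: [0.4441, 0.3238, 0.0302]
ee_rot: [[0.001, -0.994, -0.106], [-0.014, -0.106, 0.994], [-1.0, 0.001, -0.014]]
wrist_force: [0.4, 0.2, -0.6]
gripper_width: 0.95
time_s: 18.75
tcp_pos: [0.4514, 0.2572, 0.0303]
ee_rot: [[0.001, -0.994, -0.106], [-0.014, -0.106, 0.994], [-1.0, 0.0, -0.014]]
wrist_force: [-0.3, 1.1, 0.6]
gripper_width: 0.951
[0.45105285 0.25602675 0.0301638 ] -173.96810228554568
```

View pics/wrist_o.png

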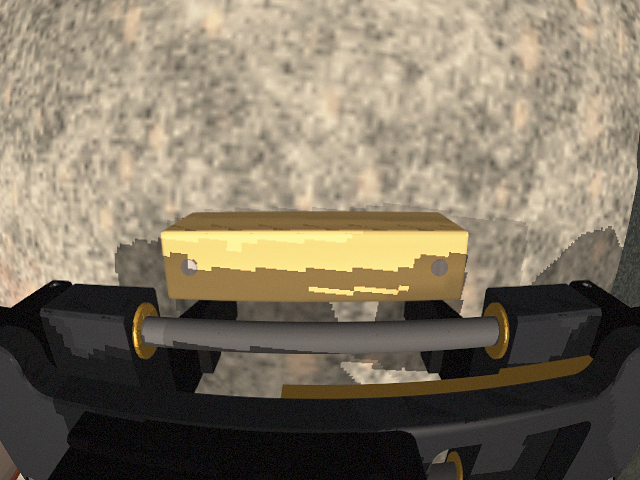

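```bash
python3 -m creep '[[0.95,1,-12,0,0],[0.95,2.5,-26,0,0],[0.95,4,-41,0,0],[0.95,5.5,-57,0,0],[0.95,7,-73,0,0],[0.95,8.5,-89,0,0],[0.95,10,-105,0,0],[0.95,11.5,-120,0,0]]'
python3 -m creep '[[0.95,1,-14,0,0],[0.95,2.5,-29,0,0],[0.95,4,-44,0,0],[0.95,5.5,-59,0,0],[0.95,7,-74,0,0],[0.95,8.5,-90,0,0],[0.95,10,-105,0,0],[0.95,11.5,-120,0,0]]'
python3 - <<'E'
from h import *
d=look(("wrist",),tag="p");s=sense();print(s["tcp_pos"],np.degrees(np.arctan2(s["ee_rot"][1][1],s["ee_rot"][0][1])))
E
```

```text
time_s: 19.6
tcp_pos: [0.4626, 0.1345, 0.0302]
ee_rot: [[0.0, -0.995, -0.105], [-0.015, -0.105, 0.994], [-1.0, 0.001, -0.015]]
wrist_force: [-0.8, 1.4, 0.7]
gripper_width: 0.949
time_s: 20.4
tcp_pos: [0.4739, 0.0132, 0.0301]
ee_rot: [[-0.0, -0.995, -0.105], [-0.015, -0.105, 0.994], [-1.0, 0.002, -0.015]]
wrist_force: [0.1, 0.5, 0.2]
gripper_width: 0.949
[0.47349475 0.01178391 0.03001703] -174.10003212125136
```

View pics/wrist_p.png

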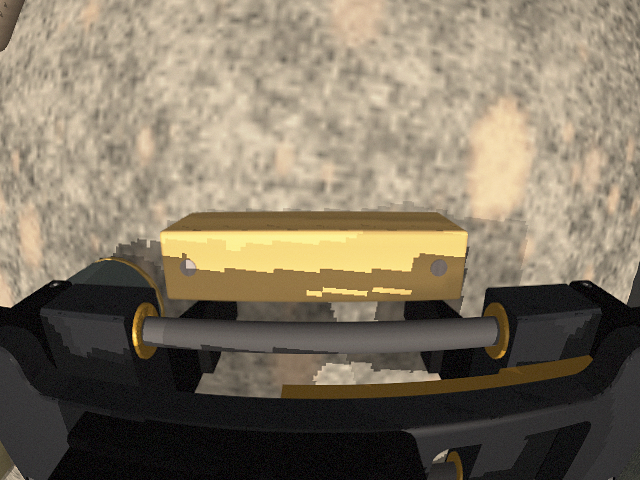

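```bash
python3 -m creep '[[0.95,1,-14,0,0],[0.95,2.5,-29,0,0],[0.95,4,-44,0,0],[0.95,5.5,-59,0,0],[0.95,7,-74,0,0],[0.95,8.5,-88,0,0],[0.95,10,-102,0,0],[0.95,11,-114,0,0]]'
python3 -m creep '[[0.95,1,-14,0,0],[0.95,2.5,-29,0,0],[0.95,4,-44,0,0],[0.95,5.5,-59,0,0],[0.95,7,-74,0,0],[0.95,8.5,-88,0,0],[0.95,10,-101,0,0],[0.95,11,-110,0,0]]'
python3 - <<'E'
from h import *
d=look(("wrist","side","top"),tag="q");s=sense();print(s["tcp_pos"],np.degrees(np.arctan2(s["ee_rot"][1][1],s["ee_rot"][0][1])))
E
```

```text
time_s: 21.25
tcp_pos: [0.4842, -0.1031, 0.0299]
ee_rot: [[-0.002, -0.995, -0.103], [-0.015, -0.102, 0.995], [-1.0, 0.003, -0.015]]
wrist_force: [0.4, 1.2, 0.7]
gripper_width: 0.951
time_s: 22.05
tcp_pos: [0.4951, -0.2141, 0.0299]
ee_rot: [[-0.002, -0.995, -0.102], [-0.015, -0.102, 0.995], [-1.0, 0.004, -0.015]]
wrist_force: [-1.0, 3.4, 1.6]
gripper_width: 0.951
[ 0.49495851 -0.21373417  0.02967741] -174.1758451225266
```

View pics/wrist_q.png

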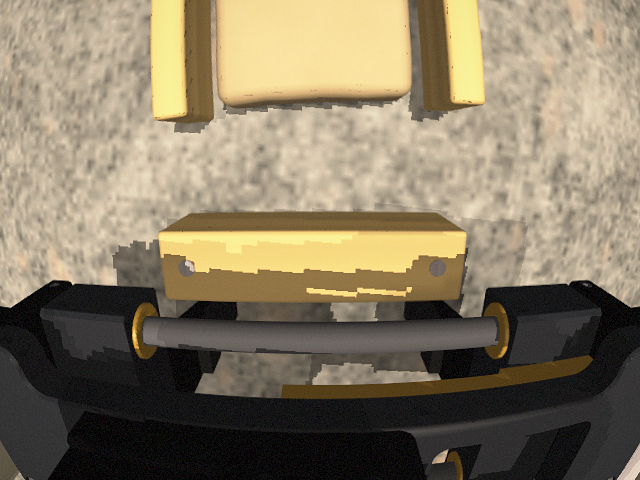

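```bash
cat >> h.py <<'E'
def fray(p,uv,z):
    K=np.array(p["mtx"]);dx=uv[0]-K[0,2];dy=uv[1]-K[1,2];r=np.hypot(dx,dy);t=r/K[0,0]
    c=np.array([dx/r*np.sin(t),-dy/r*np.sin(t),-np.cos(t)]);w=np.array(p["attitude"])@c;e=np.array(p["eye"])
    return (e+w*(z-e[2])/w[2])[:2]*1000
E
python3 - <<'E'
import cv2
im=cv2.imread("pics/wrist_q.png")
a=cv2.resize(im[60:150,130:230],None,fx=4,fy=4,interpolation=cv2.INTER_CUBIC)
b=cv2.resize(im[60:150,400:500],None,fx=4,fy=4,interpolation=cv2.INTER_CUBIC)
cv2.imwrite("pics/q_walls.png",cv2.hconcat([a,b]))
a=cv2.resize(im[215:315,140:240],None,fx=4,fy=4,interpolation=cv2.INTER_CUBIC)
b=cv2.resize(im[215:315,400:500],None,fx=4,fy=4,interpolation=cv2.INTER_CUBIC)
cv2.imwrite("pics/q_bat.png",cv2.hconcat([a,b]))
E
```

```text
(no output)
```

View pics/q_walls.png

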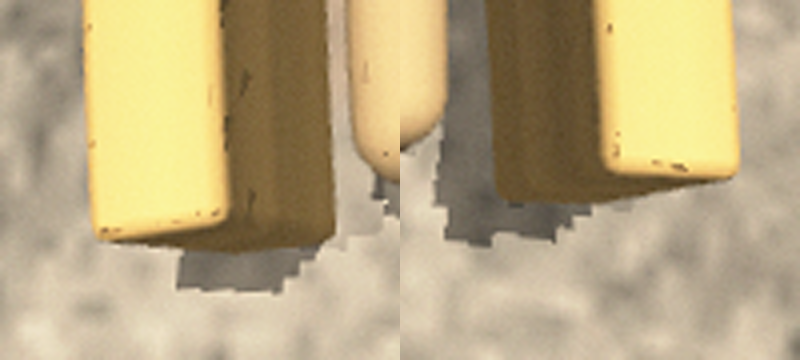

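View pics/q_bat.png

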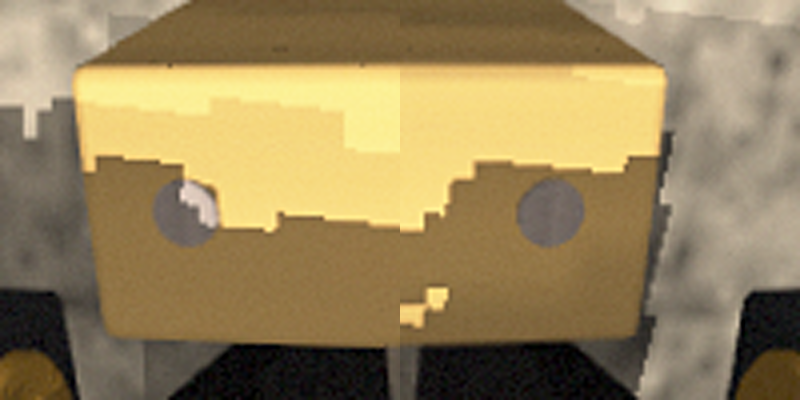

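```bash
python3 - <<'E'
from h import *
p=capture("wrist")
L,Li,Ri,R=[fray(p,u,.04) for u in [(153.7,119.5),(187,115.5),(451.2,102.5),(484.5,104.5)]]
fl,fr,rl,rr=[fray(p,u,.04) for u in [(158.8,231.8),(466.2,231.5),(167,298.7),(458.8,298.7)]]
print(L,Li,Ri,R,np.linalg.norm(L-R),np.linalg.norm(Li-Ri))
n=(L-R)/np.linalg.norm(L-R);M=(L+R+Li+Ri)/4
print("frame n angle",np.degrees(np.arctan2(n[1],n[0])),np.degrees(np.arctan2(*(Li-Ri)[::-1])),"mouth",M)
b=(fl-fr);B=(fl+fr+rl+rr)/4;print("bat",fl,fr,rl,rr,np.linalg.norm(b),np.linalg.norm(fl-rl),np.degrees(np.arctan2(b[1],b[0])),B)
f=np.array([n[1],-n[0]]);print("n off",(B-M)@n,"gap",-(np.array((fl+fr)/2)-M)@f, "tcp",sense()["tcp_pos"])
E
```

```text
[ 567.22312314 -291.58276217] [ 553.40515566 -293.32961114] [ 456.24086573 -308.13120256] [ 442.41238252 -310.08402065] 126.17455186640359 98.28522954065971
frame n angle 8.431810639620036 8.661602229316927 mouth [ 504.82038176 -300.78189913]
bat [ 563.61531994 -247.54619173] [ 442.33869798 -259.72542001] [ 560.9506807  -218.66514593] [ 439.13976983 -230.96254756] 121.88663846396686 29.003708541116293 5.734712730951629 [ 501.51111711 -239.22482631]
n off 5.752757060351637 gap 46.90679258174032 tcp [ 0.49491013 -0.21333942  0.02969836]
```

```bash
python3 -m creep '[[0.95,0,-5,0,0.006],[0.95,0,-11,0,0.013],[0.95,0,-18,0,0.021],[0.95,0,-25,0,0.029],[0.95,0,-31,0,0.037],[0.95,0,-36,0,0.043],[0.95,0,-39,0,0.047],[0.95,0,-40,0,0.047]]'
python3 - <<'E'
from h import *
d=look(("wrist",),tag="r");s=sense();print(s["tcp_pos"],np.degrees(np.arctan2(s["ee_rot"][1][1],s["ee_rot"][0][1])))
im=d["wrist"]["image"]
a=cv2.resize(im[190:310,120:240],None,fx=3.3,fy=3.3,interpolation=cv2.INTER_CUBIC)
b=cv2.resize(im[190:310,400:520],None,fx=3.3,fy=3.3,interpolation=cv2.INTER_CUBIC)
cv2.imwrite("pics/r_bat.png",cv2.hconcat([a,b]))
E
```

```text
time_s: 23.05
tcp_pos: [0.4948, -0.2538, 0.0296]
ee_rot: [[-0.002, -0.989, -0.148], [-0.015, -0.148, 0.989], [-1.0, 0.004, -0.015]]
wrist_force: [0.3, 1.5, 0.5]
gripper_width: 0.951
[ 0.49485288 -0.2536822   0.02965598] -171.4665120487185
```

View pics/wrist_r.png

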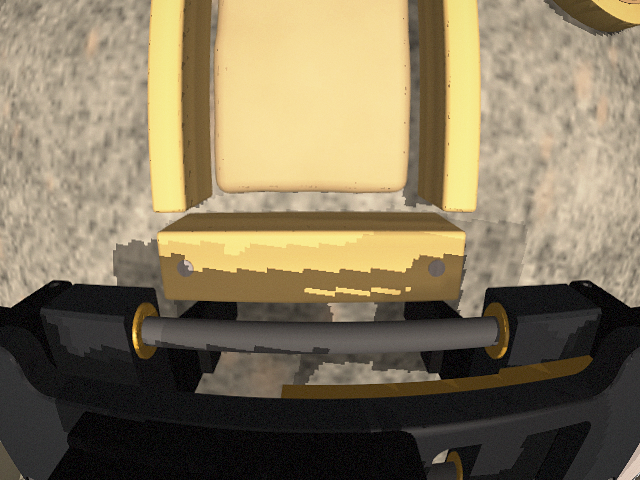

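View pics/r_bat.png

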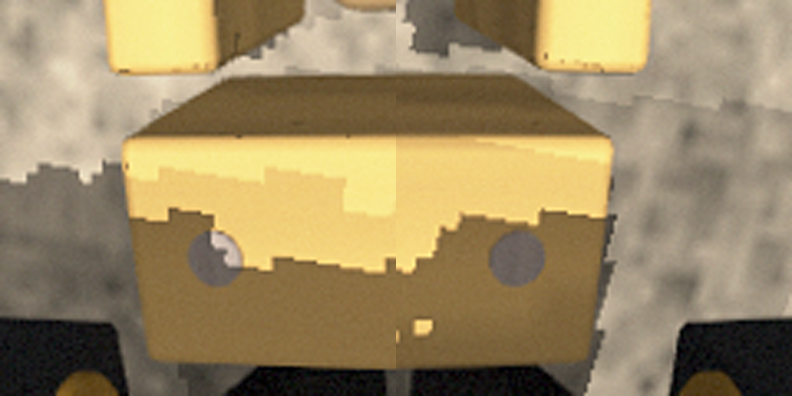

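```bash
cat > m.py <<'E'
from h import *
def rel(p,L,R,fl,fr):
    L,R,fl,fr=[fray(p,u,.04) for u in (L,R,fl,fr)]
    n=(L-R)/np.linalg.norm(L-R);f=np.array([n[1],-n[0]])
    b=fl-fr
    print("wall span",np.linalg.norm(L-R),"bat",np.linalg.norm(b),"angles",np.degrees(np.arctan2(n[1],n[0])),np.degrees(np.arctan2(b[1],b[0])))
    print("lateral",((fl+fr)/2-(L+R)/2)@n,"gap L,R",(L-fl)@f,(R-fr)@f)
E
python3 - <<'E'
from m import *
p=capture("wrist")
rel(p,(152.7,211.2),(476.4,211.8),(157.6,231.8),(465.5,231.5))
E
```

```text
wall span 127.39291904092201 bat 122.08749180737735 angles 8.263162616926854 8.434948402276627
lateral 1.328538872614726 gap L,R 8.385009700781614 8.01896416623123
```

```bash
python3 -m creep '[[0.95,-0.2,-1.5,0,0],[0.95,-0.4,-3,0,0],[0.95,-0.4,-4.5,0,0],[0.95,-0.4,-6,0,0],[0.95,-0.3,-7.5,0,0],[0.95,-0.3,-8.5,0,0],[0.95,-0.2,-9.5,0,0],[0.95,-0.2,-10.5,0,0]]'
python3 - <<'E'
from m import *
d=look(("wrist",),tag="s");s=sense();print(s["tcp_pos"],s["wrist_force"],np.degrees(np.arctan2(s["ee_rot"][1][1],s["ee_rot"][0][1])))
im=d["wrist"]["image"]
a=cv2.resize(im[190:310,120:240],None,fx=3.3,fy=3.3,interpolation=cv2.INTER_CUBIC)
b=cv2.resize(im[190:310,400:520],None,fx=3.3,fy=3.3,interpolation=cv2.INTER_CUBIC)
cv2.imwrite("pics/s_bat.png",cv2.hconcat([a,b]))
E
```

```text
time_s: 23.95
tcp_pos: [0.4946, -0.2616, 0.0297]
ee_rot: [[-0.002, -0.989, -0.149], [-0.013, -0.149, 0.989], [-1.0, 0.004, -0.012]]
wrist_force: [1.2, 19.0, 5.7]
gripper_width: 0.948
[ 0.49457715 -0.26150419  0.02972434] [-1.29947366 14.30290103  4.04422437] -171.43589538593176
```

View pics/s_bat.png

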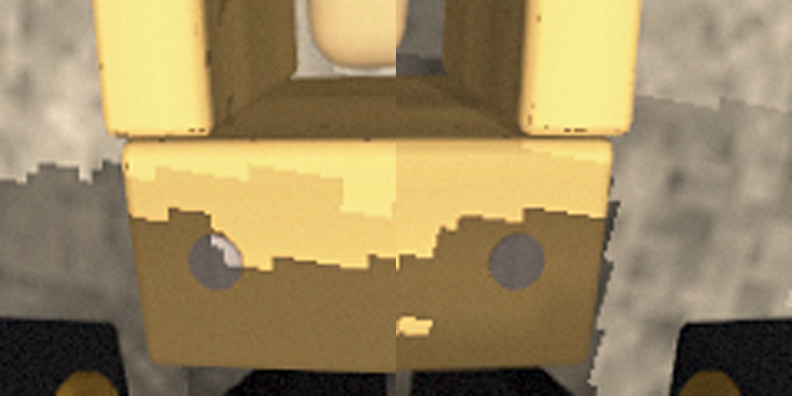

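```bash
python3 -m creep '[[0.95,-0.5,3,0,0],[0.95,-1.5,9,0,0],[0.95,-3,20,0,0],[0.95,-4,30,5,0],[0.95,-4,35,30,0],[0.95,-4,40,60,0],[0.95,-4,40,80,0],[0.95,-4,40,80,0]]'
python3 - <<'E'
from m import *
d=look(("wrist","side"),tag="t");s=sense();print(s["tcp_pos"],s["wrist_force"])
E
python3 -m creep '[[0.95,-5,45,10,0],[0.95,-10,90,30,0],[0.95,-15,135,50,0],[0.95,-20,180,70,0],[0.95,-25,220,70,0],[0.95,-25,250,70,0],[0.95,-25,270,70,0],[0.95,-25,270,70,0]]'
python3 - <<'E'
from m import *
d=look(("top","side"),tag="u");s=sense();print(s["tcp_pos"],s["wrist_force"],s["time_s"])
for n in d:
    P=cloud(d[n])
    for t,c,lo,hi,r in [("batten+frame",(.51,-.345),.033,.048,.13),("slab",(.515,-.358),.018,.031,.04),("tin",(.587,.036),.06,.085,.05),("cup",(.565,.42),.05,.08,.06),("blank",(.697,-.14),.012,.03,.05)]: print(n,t,fit(P,c,lo,hi,r))
    x=dict(top=(430,220),side=(450,210))[n]
    cv2.imwrite(f"pics/{n}_u_z.png",cv2.resize(d[n]["image"][x[1]:x[1]+80,x[0]:x[0]+100],None,fx=5,fy=5,interpolation=cv2.INTER_CUBIC))
E
```

```text
time_s: 24.8
tcp_pos: [0.4926, -0.2214, 0.1133]
ee_rot: [[0.005, -0.989, -0.15], [-0.014, -0.15, 0.989], [-1.0, -0.003, -0.015]]
wrist_force: [0.3, -0.0, -0.1]
gripper_width: 0.951
[ 0.49034776 -0.22106294  0.11011276] [0.14882341 0.18014229 0.08720393]
time_s: 25.7
tcp_pos: [0.4648, 0.0507, 0.179]
ee_rot: [[-0.003, -0.988, -0.152], [-0.013, -0.152, 0.988], [-1.0, 0.005, -0.012]]
wrist_force: [-0.4, -0.3, 0.5]
gripper_width: 0.95
[0.46457648 0.04886352 0.17904488] [ 0.32096475 -0.89782206 -0.69053292] 25.8
top batten+frame (1309, array([ 513.5, -348.8,  160.7,  130.6,  -81.6]), np.float64(0.0392))
top slab (662, array([ 515.4, -357.9,   77.5,   77.1,    0.9]), np.float64(0.0239))
top tin (195, array([594.6,  31.8,  56.2,  38.7,  55.9]), np.float64(0.069))
top cup (226, array([565.1, 423. ,  77.9,  76.9,  43.3]), np.float64(0.0599))
top blank (269, array([ 700.7, -127.5,   70.4,   44.9,   75.2]), np.float64(0.0193))
side batten+frame (1802, array([ 512. , -349.6,  161.4,  130. ,  -81.6]), np.float64(0.0404))
side slab (871, array([ 515.2, -358.5,   78.7,   78. ,   58.5]), np.float64(0.0247))
side tin (25, array([582.6,  11.6,  23.2,   4.6,  -2.5]), np.float64(0.0704))
side cup (322, array([562.1, 426.7,  78.9,  68.3,  30.7]), np.float64(0.061))
side blank (304, array([ 696.9, -140.3,   48.3,   46.3,  -14.2]), np.float64(0.0203))
```

View pics/wrist_t.png

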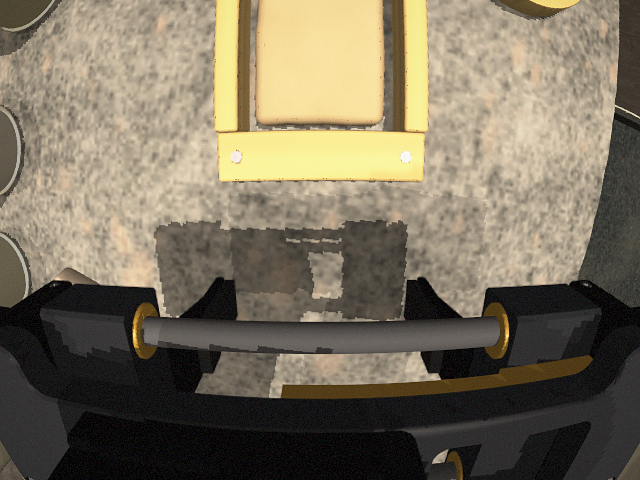

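View pics/side_u.png

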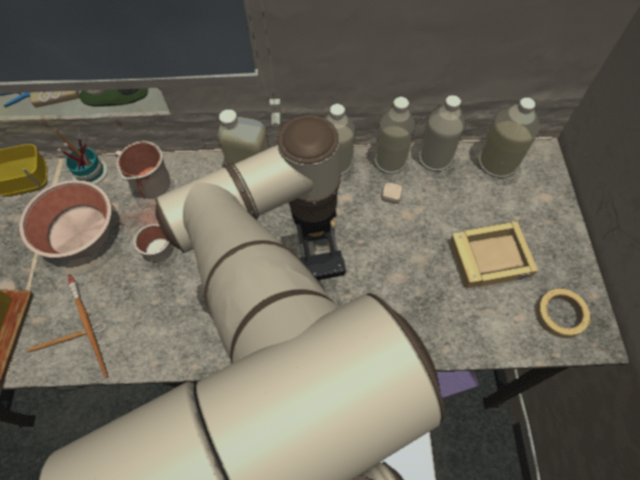

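View pics/side_u_z.png

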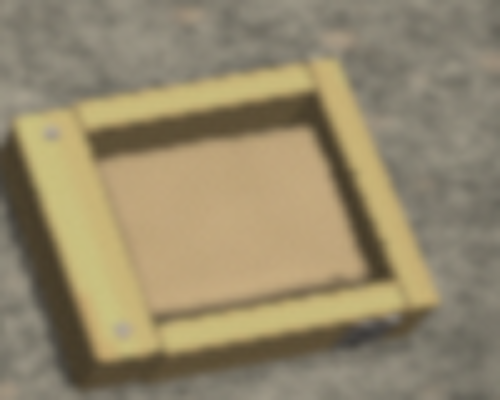

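```bash
python3 -m creep '[[0.95,-10,40,0,0],[0.95,-20,80,0,0],[0.95,-25,120,0,0],[0.95,-25,155,0,0],[0.95,-25,180,0,0],[0.95,-25,180,0,0],[0.95,-25,180,0,0],[0.95,-25,180,0,0]]'
python3 - <<'E'
from m import *
d=look(("top","side"),tag="v")
for n in d:
    P=cloud(d[n])
    for t,c,lo,hi,r in [("batten+frame",(.51,-.345),.033,.048,.13),("tin",(.587,.036),.06,.085,.05),("cup",(.565,.42),.05,.08,.06),("blank",(.697,-.14),.012,.03,.04)]: print(n,t,fit(P,c,lo,hi,r))
E
```

```text
time_s: 26.6
tcp_pos: [0.4394, 0.2273, 0.1786]
ee_rot: [[-0.005, -0.989, -0.148], [-0.014, -0.148, 0.989], [-1.0, 0.007, -0.014]]
wrist_force: [0.1, 0.2, -0.0]
gripper_width: 0.949
top batten+frame (1308, array([ 512.9, -348.7,  161.1,  129.2,  -81.4]), np.float64(0.0393))
top tin (379, array([5.875e+02, 3.640e+01, 5.560e+01, 5.450e+01, 4.000e-01]), np.float64(0.0689))
top cup (221, array([564.5, 422.3,  77.4,  76.4,  47.9]), np.float64(0.0605))
top blank (272, array([ 696.2, -138.9,   47. ,   45.1,  -17.5]), np.float64(0.0196))
side batten+frame (1807, array([ 511.1, -349.5,  159.7,  131.1,  -81.4]), np.float64(0.0404))
side tin (486, array([586.2,  36.4,  57.9,  54.5,  -2.5]), np.float64(0.0704))
side cup (97, array([547.6, 398.9,  63.3,  21.5, -39.6]), np.float64(0.0617))
side blank (304, array([ 695.8, -139.9,   46.9,   46. ,  -15. ]), np.float64(0.0203))
```

```bash
python3 -c "
from station import *
print(finish_job())"
```

```text
the job is handed in; nothing more can be done
None
```

The slab is home against the frame's back wall, the batten closes the mouth, and I handed the job in at about 27 s with the arm well clear.

- **Slab:** I pushed it along the bench with two fingers, past the tin and end-on into the frame. It stopped against the back wall, with the wrist force rising to about 13 N and no further movement. The last pictures show it still there, with a gap on both sides.
- **Batten:** I pushed it square to the frame and up to the mouth until it stopped at about 19 N. The close-up showed no gap at either wall end, and the centring error was a few tenths of a millimetre.
- **Bystanders:** The tin, cup and blank measure within about 2 mm of where they started, which is the measurement noise. The arm hid part of the cup from the side camera in the last check, so its final position rests on the top camera alone.
- **Disagreement:** The closed frame measured 160–161 mm long against the expected 158 mm. The cameras over-read the empty frame by about the same amount (130.5 mm against 128 mm), so I don't take this as a gap.

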